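Index a dividing head three clicks and lock it

ROBOT

A 6-joint arm with a two-finger parallel gripper is mounted at the origin on a cart in front of the work surface, level with it; the furniture and walls round the work are solid. World frame = base frame: x ahead of the robot, y to its left, z up, the work surface at z = 0. Lengths are in m, angles in rad, forces in N, time in s.
With the tool pointing down it reaches from about 0.4 to 0.825 m from the base axis. Payload 7 kg.
Tool frame: the origin (TCP) lies on the centre line of the jaws, within the pads' length; the fingertips stand 11 mm ahead of it and the grasp point (between the pads) lies 8 mm behind it; z points along the fingers, y is the direction in which the jaws open and shut (so a half turn about z gives the same grasp; the last joint's range is limited). The gripper opens to 88 mm and grips with 3 to 60 N. Pads are 19 mm wide; open, the fingers measure 130 mm over their backs; the gripper's body (78 mm by 193 mm) begins 47 mm behind the grasp point.
Start: joints at [-0.832, 0.359, 0.012, 0, -1.224, -0.288], TCP at [0.294, -0.608, 0.238] pointing down, gripper open.
Joint ranges: [-3.07, 3.07], [-1.43, 2.12], [-1.02, 1.25], [-3.03, 1.67], [-3.05, -0], [-3.03, 3.03]. Speed limits (rad/s): [2.39, 2.39, 3.01, 3.14, 3.14, 3.14].

INTERFACE

Orientations are given as [roll, pitch, yaw] about the fixed x, y, z axes, in that order (R = Rz(yaw) Ry(pitch) Rx(roll)).
In Python, from station import * gives the robot as it stands.
- The arm moves only by the tool play_rows, never from a script. Its argument "targets" is a list of rows, each a list of 7 numbers: the turn, a rotation vector about the world's x, y, z in rad, then the shift along the world's x, y, z in m, then the opening, from 0 (shut) to 1 (fully open). A call has 1 to 12 rows; each row shifts and turns the pose as measured when the row begins; what a row does not reach is not made up. A row lasts 1/8 s, in which the tool goes at most 62.5 mm and 10.7 degrees, less where a joint would pass 70% of its speed; a pose out of reach is approached as far as the arm can. A call is refused whole if a number of a shift passes 0.0625 or a number of a turn 0.188, either way. A call with a gripper value outside its range is refused whole. The fingers move at their own pace and stop on an object; "grip_force" is the grip in N (left out, the last holds). Time passes only in rows, so rows that do not move let the fingers close. It gives the time, the measured TCP pose, the force and the opening at its end, in the units of the state.
- get_state(): the state, without advancing time (a new reading comes with each control period).
- grab_frame(name): name is "scene" or "side" or "wrist"; returns (picture, depth): 420x560x3 uint8, blue, green, red; 420x560 float32, m along the optical axis (not along the pixel's ray), 0 where there is no reading.
- camera_params(name): a dict with "camera_matrix" (3x3 intrinsics, pixels), "extrinsics" (4x4, takes a point from world to camera coordinates); the wrist camera has in their place "hand_eye" (4x4, takes a point from camera to tool coordinates, whose origin is the TCP and whose axes are the flange's). Camera axes: x right, y up, looking along -z (the intrinsics and any distortion apply to the point x, -y, -z); pixel columns grow to the right and rows downward; lengths in m; the calibration is good to about 2 mm. The wrist camera is an equidistant fisheye: a pixel r from the principal point sees the ray r / f radians off the axis. A picture is of the moment at which its call begins: read the wrist's pose just before it. camera_params takes no time and is no camera call.
- job_done(): hands the job in, once; it reports no verdict.
The state is a dict: "t": time; "q": joint angles; "qd": joint speeds; "joint_efforts": joint torques, N m; "eef_pos": TCP position; "ee_rot": TCP orientation; "force": force on the tool from outside, world axes, zero at the start; "moment": the same for the moment, N m; "width": finger opening in m.
Only numpy, scipy, OpenCV 4.12 (cv2) and the standard library are available. Lean on these libraries where they do the work, as an engineer would, in place of code of your own. Each camera call takes 0.05 s, during which the arm holds its last target.

TASK

Index the blue dividing head for the next operation: turn its toothed disc by the black grip bar clockwise (as seen facing the disc) exactly three clicks from where it stands and leave it resting in that click. Then swing the red-handled lock lever fully home, so that its nose sits between two teeth of the disc, and leave the tools and parts lying round the head where they are.

Things in the scene. Friction and masses are not known exactly. Their poses are not given: they have to be found in the camera images.
- index_head: Blue wedge-shaped housing, fixed to the table, 178 mm deep (its x), 266 mm wide (its y, from -178 to +88 mm), 137 mm high at the back. Origin on the table straight below the disc's centre; z up. Its grey face slopes down to its -x at 35 degrees to the level and carries disc and lever; the disc's centre on the face lies 85 mm above the origin.
- index_disc: Aluminium disc, 112 mm across (130 over its 15 steel teeth), top 19 mm above the face. Clicks are 24 deg (0.419 rad) apart; a sprung ball holds it in each with about 0.1 N m and draws it to the nearest when let go. It stands in one of the first 3 of 8 clicks, with end stops just outside them. Axes as dial_grip's; clockwise seen from outside is a negative turn about z. Origin: centre, on the face.
- dial_grip (a point): Grasp point: middle of the black grip bar across the disc's centre, on the turning axis. Bar 80 mm long, 16 wide, 34 high; the point is 15 mm below its top, 31 mm above the disc, 50 mm above the face. Axes turn with the disc: z out of the face along the turning axis (35 deg from vertical, leaning to the head's -x), x along the bar to the end with the yellow line, y across its width.
- dial_mark (a point): Yellow mark on top of the disc, 48 mm from the turning axis under the yellow end of the bar. Three clicks carry it 56 mm in a straight line from its starting point, two clicks 39 mm, four clicks 71 mm.
- lock_lever (a joint): Lock lever right of the disc, swinging in the plane of the face. 0: fully home (its steel nose between two teeth); grows, in rad, as it swings away from the disc (clockwise seen from outside) to 0.62. Starts open at 0.4 to 0.6 and stays where it is left (friction about 0.12 N m). It goes home only with the disc resting in a click.
- lever_peg (a point): Grasp point on the red peg at the end of the lock lever: round, 16 mm diameter, 46 mm high, square to the face. The point is on its axis, 20 mm below its top, 26 mm above the lever's end, 42 mm above the face. z points out along the peg. It swings on a radius of 108 mm about lever_pivot.
- lever_pivot (a point): Point on the lever's pivot axis, at the height of lever_peg above the face; the axis is parallel to that of the disc. Its z points out of the face, x up the slope, y to the head's left. With the lever home, lever_peg lies at x +105 mm, y -25 mm from here along these axes.
- pliers: Bystander: pliers with blue handles, 135 mm, lying left of the head. Origin at the middle of the underside.
- screwdriver: Bystander: screwdriver with red handle, 161 mm, lying right of the head. Origin at the middle of the underside.
- truss_plate: Bystander: white and black truss plate, 73x100x8 mm, lying in front of the head. Origin at the middle of the underside.
- tape_roll: Bystander: roll of tan tape, 98 mm across, 25 mm high, lying in front of the head to the right. Origin at the middle of the underside.

How it is judged:
On the way, in this order (a step that is already met when the one before it is completed fails the run):
1. with the lock lever still open, the disc has been turned three clicks clockwise and let go (distance of dial_mark from where it was at the start of the episode between 0.0515 and 0.0605 m and value of joint lock_lever above 0.25 rad and contact force between index_head and the fingers below 0.2 N), for 0.3 s.
2. the lock lever has been swung home (value of joint lock_lever below 0.06 rad), for 0.2 s.
At the end, for the whole second after the job is handed in: The disc rests three clicks clockwise of where it started (its yellow mark 51.5 to 60.5 mm in a straight line from its starting point, about 5 degrees either way), the lock lever is within 0.06 rad of fully home, and pliers, screwdriver, truss plate and tape roll lie within 30 mm of where they were (distance of dial_mark from where it was at the start of the episode between 0.0515 and 0.0605 m and value of joint lock_lever below 0.06 rad and distance of each of pliers, screwdriver, truss_plate, tape_roll from where it was at the start of the episode below 0.03 m); the robot touches nothing.
It fails at once if a tool or part lying round the head was pushed more than 30 mm away (distance of any of pliers, screwdriver, truss_plate, tape_roll from where it was at the start of the episode above 0.03 m).
It also fails if it takes over 48 s, if anything falls off the work surface, if the arm or the gripper's body presses on something with over 40 N, if the wrist force passes 120 N, or if a joint passes its speed limit or range.

## Working session

There is one attempt and no reset: what is moved stays moved. The work goes in short steps, Python scripts to look and compute and a tool call to move; the robot and the scene stay as the last step left them, time stands still between calls to the robot, and variables do not carry over. Pictures are saved under pics/ and viewed, and the job is handed in when it is done.

Besides the shell and the picture viewer there is one more tool, called as a command line: name --pt "numbers of a row" for each row, then --argument value for the rest. play_rows: Moves the arm, as the interface text tells. Its arguments: {"type":"object","properties":{"targets":{"type":"array","items":{"type":"array","items":{"type":"number"}}},"grip_force":{"type":"number"}},"required":["targets"]}

```bash
ls; mkdir -p pics
python3 - <<'E'
from station import *
import cv2,numpy as np
print(get_state())
for n in ("scene","side","wrist"):
    p=camera_params(n); print(n,p)
    im,d=grab_frame(n); cv2.imwrite(f"pics/{n}0.png",im); np.save(f"pics/{n}0.npy",d); np.save(f"pics/{n}0im.npy",im)
E
```

```text
pics
{'t': 0.0, 'q': array([-8.31902607e-01,  3.59352142e-01,  1.10461319e-02, -3.63928682e-04,
       -1.22409565e+00, -2.88089675e-01]), 'qd': array([-5.19945776e-05, -4.66445348e-04, -2.47914578e-04,  1.84450264e-04,
       -5.41012420e-04,  4.31696473e-05]), 'joint_efforts': array([ 9.60592624e-04, -5.82714808e+01,  2.93067062e+01,  6.99717969e+00,
        7.08267806e-03, -1.63276868e-04]), 'eef_pos': array([ 0.29385323, -0.60714577,  0.23663712]), 'ee_rot': array([ 3.13995627e+00, -1.28135554e-04, -2.69091244e+00]), 'force': array([-0.03378741,  0.4415042 ,  0.01709235]), 'moment': array([-0.02002894,  0.05079486,  0.00541424]), 'width': 0.08722118294082477}
scene {'camera_matrix': array([[480.93168015,   0.        , 279.21725614],
       [  0.        , 480.93168015, 211.77806359],
       [  0.        ,   0.        ,   1.        ]]), 'extrinsics': array([[ 0.58156412, -0.8130829 , -0.02606467, -0.26957432],
       [ 0.41113194,  0.26611635,  0.87186732, -0.32074192],
       [-0.70196417, -0.51776277,  0.48904807, -0.59149161],
       [ 0.        ,  0.        ,  0.        ,  1.  
[... 281 characters left out ...]
75, -0.45207964,  0.83669127, -0.25798652],
       [-0.43766717,  0.71345293,  0.54720413, -0.85390714],
       [ 0.        ,  0.        ,  0.        ,  1.        ]])}
wrist {'camera_matrix': array([[325.1922621 ,   0.        , 276.14129357],
       [  0.        , 325.1922621 , 210.34603004],
       [  0.        ,   0.        ,   1.        ]]), 'hand_eye': array([[ 4.60497650e-04,  9.67532002e-01,  2.52748122e-01,
         6.75486464e-02],
       [ 9.99999776e-01, -3.22922964e-04, -5.85797604e-04,
        -1.45158964e-04],
       [-4.85159756e-04,  2.52748336e-01, -9.67531934e-01,
        -1.47625917e-01],
       [ 0.00000000e+00,  0.00000000e+00,  0.00000000e+00,
         1.00000000e+00]])}
```

View pics/scene0.png

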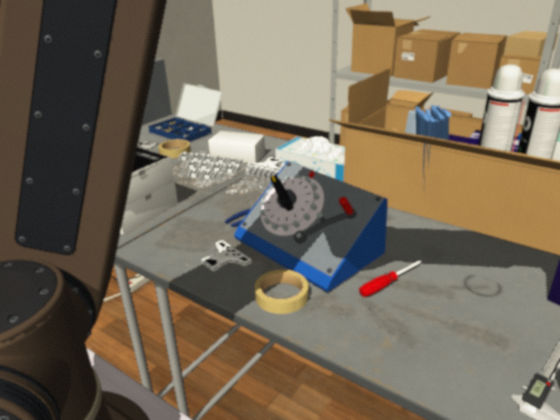

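View pics/side0.png

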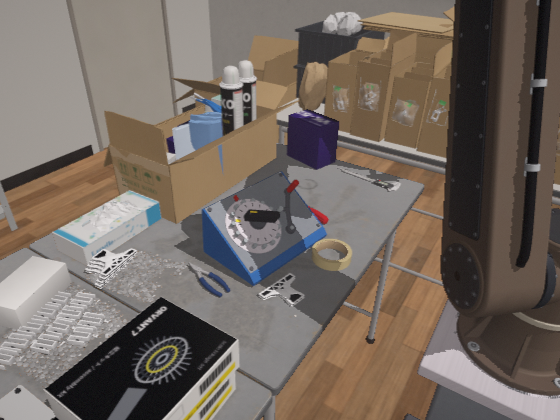

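View pics/wrist0.png

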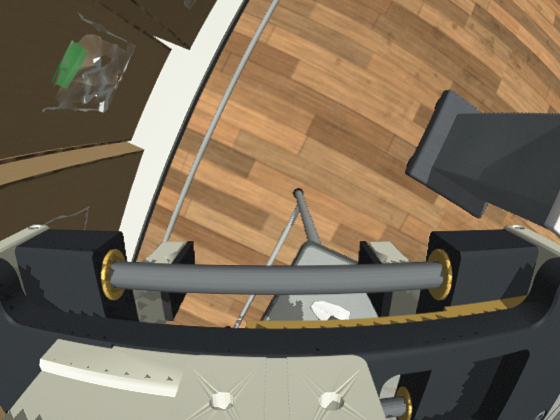

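```bash
cat > h.py <<'E'
import numpy as np,cv2
from station import *
from scipy.spatial.transform import Rotation as Ro
def cloud(n,d):
    p=camera_params(n);K=p["camera_matrix"];E=p["extrinsics"]
    v,u=np.mgrid[0:d.shape[0],0:d.shape[1]]
    c=np.stack([(u-K[0,2])/K[0,0]*d,-(v-K[1,2])/K[1,1]*d,-d],-1)
    w=(c-E[:3,3])@E[:3,:3]
    w[d<=0]=np.nan
    return w
def proj(n,P):
    p=camera_params(n);K=p["camera_matrix"];E=p["extrinsics"]
    c=np.atleast_2d(P)@E[:3,:3].T+E[:3,3]
    return np.stack([K[0,2]+K[0,0]*c[:,0]/-c[:,2],K[1,2]-K[1,1]*c[:,1]/-c[:,2]],-1)
def ray(n,uv):
    p=camera_params(n);K=p["camera_matrix"];E=p["extrinsics"]
    c=np.array([(uv[0]-K[0,2])/K[0,0],-(uv[1]-K[1,2])/K[1,1],-1])
    return -E[:3,:3].T@E[:3,3], E[:3,:3].T@c
def tri(a,b):
    o1,d1=a;o2,d2=b
    A=np.stack([d1,-d2],1);s=np.linalg.lstsq(A,o2-o1,rcond=None)[0]
    p1=o1+s[0]*d1;p2=o2+s[1]*d2
    return (p1+p2)/2,np.linalg.norm(p1-p2)
E
python3 - <<'E'
from h import *
for n,(x0,y0,w,h) in {"scene":(220,140,190,170),"side":(180,160,170,130)}.items():
    im=np.load(f"pics/{n}0im.npy");d=np.load(f"pics/{n}0.npy")
    s=4
    cv2.imwrite(f"pics/{n}0c.png",cv2.resize(im[y0:y0+h,x0:x0+w],None,fx=s,fy=s,interpolation=cv2.INTER_CUBIC)[:600])
    w_=cloud(n,d)
    hsv=cv2.cvtColor(im,cv2.COLOR_BGR2HSV)
    red=((hsv[...,0]<6)|(hsv[...,0]>174))&(hsv[...,1]>150)&(hsv[...,2]>90)
    blue=(abs(hsv[...,0].astype(int)-108)<12)&(hsv[...,1]>150)
    yel=(abs(hsv[...,0].astype(int)-25)<6)&(hsv[...,1]>150)
    for nm,m in (("red",red),("blue",blue),("yel",yel)):
        k,l,st,ce=cv2.connectedComponentsWithStats(m.astype(np.uint8))
        for i in range(1,k):
            if st[i,4]>5 and x0<ce[i][0]<x0+w and y0<ce[i][1]<y0+h:
                print(n,nm,st[i],ce[i].round(1),np.nanmedian(w_[l==i],0).round(3))
E
```

```text
scene red [309 172   5   5  21] [311.2 174. ] [0.652 0.048 0.137]
scene red [339 197  13  17 113] [345.5 204.3] [ 0.564 -0.082  0.143]
scene red [359 272  39  25 458] [377.1 283.8] [ 0.532 -0.168  0.019]
scene blue [336 165   7  16  86] [339.1 172.4] [0.897 0.115 0.029]
scene blue [ 235  200  151   91 3115] [328.9 252. ] [ 0.529 -0.105  0.028]
scene blue [234 211  16   7  27] [242.5 213.3] [0.617 0.214 0.009]
scene yel [272 177   5   6  23] [273.9 179.2] [0.573 0.087 0.146]
side red [287 180  12  12  68] [292.2 185.8] [ 0.569 -0.071  0.14 ]
side red [234 195   4   6  15] [235.6 197.6] [0.655 0.052 0.136]
side red [310 208  18  16 109] [320.  215.9] [ 0.523 -0.155  0.02 ]
side blue [ 203  209  123   76 1539] [250.3 250.8] [0.566 0.136 0.028]
side yel [250 211   7   2  14] [253.  211.5] [0.576 0.09  0.147]
side yel [236 220   4   2   7] [237.7 220.4] [0.612 0.101 0.114]
```

View pics/scene0c.png

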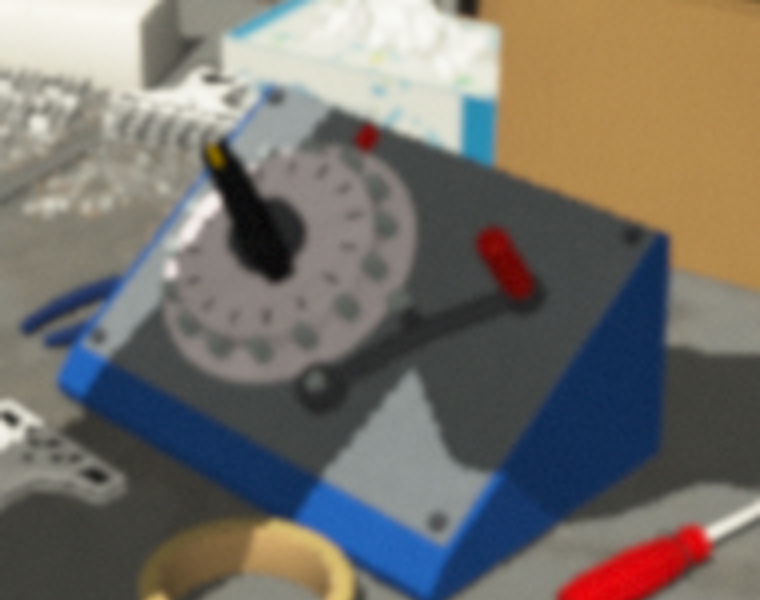

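View pics/side0c.png

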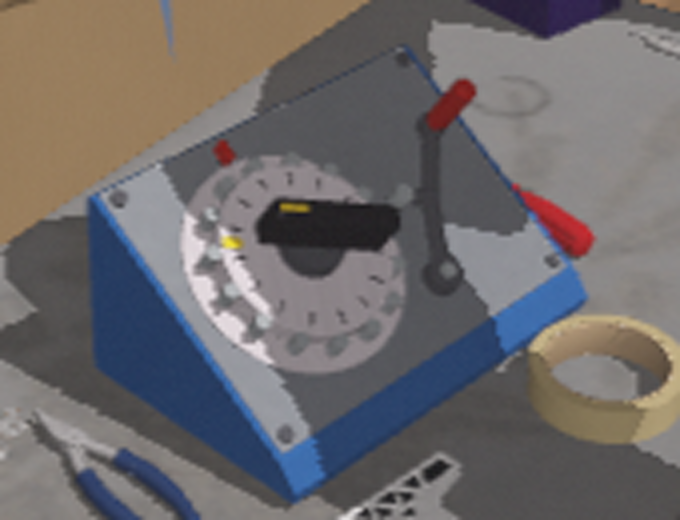

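Run:
```python
from h import *
P=[]
polys={"scene":[(289,164),(383,199),(340,262),(326,274),(240,231)],"side":[(204,209),(281,173),(324,228),(255,270)]}
def fit(Q,tol=0.004,it=400):
    rng=np.random.default_rng(0);best=None
    for _ in range(it):
        a=Q[rng.choice(len(Q),3,replace=False)];n=np.cross(a[1]-a[0],a[2]-a[0]);n/=np.linalg.norm(n)+1e-12
        m=abs((Q-a[0])@n)<tol
        if best is None or m.sum()>best.sum(): best=m
    for _ in range(3):
        c=Q[best].mean(0);n=np.linalg.svd(Q[best]-c)[2][2];n*=np.sign(n[2]);best=abs((Q-c)@n)<tol
    return n,c,best
for n,pg in polys.items():
    d=np.load(f"pics/{n}0.npy");w=cloud(n,d);m=np.zeros(d.shape,np.uint8);cv2.fillPoly(m,[np.array(pg)],1)
    Q=w[m>0];Q=Q[np.isfinite(Q).all(1)]
    nn,c,b=fit(Q)
    print(n,nn.round(4),c.round(4),b.sum(),len(Q),"tilt",np.degrees(np.arccos(nn[2])),"yaw",np.degrees(np.arctan2(-nn[1],-nn[0])),"z at",(nn@c))
    h=(Q-c)@nn
    print(np.histogram(h,bins=np.arange(-.01,.08,.004)))
    # disc top : heights 12-23 mm
    s=(h>0.014)&(h<0.024);print("disc mean",Q[s].mean(0),np.ptp(Q[s],axis=0),h[s].mean())
    # table
    t=w[300:330,380:420].reshape(-1,3);print("table z",np.nanmedian(t[:,2]))
    P.append(Q)
```

```text
scene [-0.5652  0.1052  0.8182] [ 0.5719 -0.0163  0.0781] 5824 8750 tilt 35.094946870423634 yaw -10.539282847669876 z at -0.2610198655964552
(array([   0,  439, 4955,  490,  115,  211,  754, 1204,   41,   54,   74,
         26,   27,   30,   34,   29,   33,   67,  148,   19,    0,    0]), array([-0.01 , -0.006, -0.002,  0.002,  0.006,  0.01 ,  0.014,  0.018,
        0.022,  0.026,  0.03 ,  0.034,  0.038,  0.042,  0.046,  0.05 ,
        0.054,  0.058,  0.062,  0.066,  0.07 ,  0.074,  0.078]))
disc mean [0.57670248 0.03825071 0.09700032] [0.12083535 0.21204056 0.07876758] 0.018436296977192648
table z -0.00011911256747667907
side [-0.5647  0.1031  0.8188] [0.5822 0.014  0.0812] 3956 6175 tilt 35.03311536800712 yaw -10.348678719531913 z at -0.26087164979709865
(array([   0,  430, 3128,  465,   85,  132,  567,  830,   34,   35,   55,
         31,   35,   35,   29,   31,   34,   38,  148,   30,    0,    0]), array([-0.01 , -0.006, -0.002,  0.002,  0.006,  0.01 ,  0.014,  0.018,
        0.022,  0.026,  0.03 ,  0.034,  0.038,  0.042,  0.046,  0.05 ,
        0.054,  0.058,  0.062,  0.066,  0.07 ,  0.074,  0.078]))
disc mean [0.58090898 0.05762341 0.09724105] [0.13012063 0.21081432 0.08091294] 0.018390766278474833
table z -0.7198452440692283
```

Run:
```python
from h import *
psi=np.radians(-10.45);R=Ro.from_euler('z',psi).as_matrix()@Ro.from_euler('y',-np.radians(35)).as_matrix()
print(R.round(4))
dn=(-0.26095)
from scipy.optimize import least_squares
o=np.array([0.587,0.036,0.085]); 
o=o+R[:,2]*(dn-R[:,2]@o)   # rough on plane
print("o",o)
for n in ("scene","side"):
    im=np.load(f"pics/{n}0im.npy");d=np.load(f"pics/{n}0.npy");w=cloud(n,d);hsv=cv2.cvtColor(im,cv2.COLOR_BGR2HSV)
    L=(w-o)@R
    x,y,h=L[...,0],L[...,1],L[...,2]
    near=(abs(x)<0.12)&(y>-.2)&(y<.12)
    s=near&(abs(h-.0185)<.0025)&(np.hypot(x,y)<.075)
    q=np.stack([x[s],y[s]],1).astype(np.float32)
    hull=cv2.convexHull(q)[:,0]
    print(n,"disc n",s.sum(),"enc",cv2.minEnclosingCircle(q), "bbox",q.min(0),q.max(0))
    r=least_squares(lambda p:np.hypot(*(hull-p[:2]).T)-p[2],[0,0,.06],loss='soft_l1',f_scale=.002).x;print("hullfit",r.round(4))
    t=near&(h>.055)&(h<.068)
    red=((hsv[...,0]<6)|(hsv[...,0]>174))&(hsv[...,1]>130)&(hsv[...,2]>70)
    b=t&(y>-.06);print("bar top n",b.sum(),x[b].mean(),y[b].mean(),"h",np.median(h[b]),"hmax",h[b].max())
    qb=np.stack([x[b],y[b]],1).astype(np.float32);print(cv2.minAreaRect(qb))
    yel=near&(abs(hsv[...,0].astype(int)-25)<7)&(hsv[...,1]>120)
    for i,(vv,uu) in enumerate(zip(*np.where(yel))): print("   yel",uu,vv,L[vv,uu].round(4)) if i%3==0 else None
    p=near&red
    ps=p&(y<-.05);print("peg",ps.sum(),L[ps].mean(0).round(4),"h",np.percentile(h[ps],[2,50,98]).round(4))
    pt=ps&(h>.058);print("pegtop",pt.sum(),L[pt].mean(0).round(4), L[pt].min(0).round(4),L[pt].max(0).round(4))
    lv=near&(h>.006)&(h<.03)&(y<-.06)&~red;print("lever",lv.sum(),L[lv].min(0),L[lv].max(0))
    rm=p&(y>-.05);print("redmark",L[rm].mean(0))
```

```text
[[ 0.8056  0.1814 -0.5641]
 [-0.1486  0.9834  0.104 ]
 [ 0.5736  0.      0.8192]]
o [0.58881529 0.03566519 0.08236376]
scene disc n 1410 enc ((0.00041495286859571934, -6.38328492641449e-05), 0.07499464601278305) bbox [-0.06094688 -0.07486884] [0.06672829 0.07474117]
hullfit [-0.0014  0.0001  0.0733]
bar top n 260 0.0021800649785833678 0.02131740444042514 h 0.06484067012986128 hmax 0.06761050651635475
((0.0038479631766676903, 0.025404799729585648), (0.08152203261852264, 0.016317281872034073), 59.757625579833984)
   yel 156 17 [-0.0658 -0.1871  0.5633]
   yel 273 176 [0.0213 0.0531 0.0683]
   yel 272 177 [0.0192 0.0556 0.0663]
   yel 275 177 [0.0216 0.0485 0.0666]
   yel 273 178 [0.0178 0.0508 0.0672]
   yel 272 179 [0.0156 0.0531 0.0655]
   yel 275 179 [0.0176 0.045  0.0669]
   yel 273 180 [0.0146 0.0496 0.065 ]
   yel 276 180 [0.0167 0.0418 0.0663]
   yel 275 181 [0.0141 0.0429 0.0657]
   yel 275 182 [0.0121 0.0412 0.0658]
   yel 300 277 [-0.1199 -0.1028  0.0141]
peg 189 [ 0.0093 -0.1351  0.0293] h [-0.0365  0.0404  0.0635]
pegtop 46 [ 0.0336 -0.1159  0.0615] [ 0.0276 -0.1221  0.0584
[... 432 characters left out ...]
5001166
((0.003086482174694538, 0.027552863582968712), (0.08135755360126495, 0.01761041395366192), 59.79655838012695)
   yel 250 211 [0.0226 0.0569 0.0656]
   yel 253 211 [0.0194 0.0501 0.0655]
   yel 256 211 [0.0162 0.0432 0.0652]
   yel 252 212 [0.0186 0.0535 0.0648]
   yel 255 212 [0.0152 0.0474 0.0656]
   yel 237 219 [0.0311 0.067  0.0201]
   yel 237 220 [0.0291 0.0686 0.0201]
   yel 237 221 [0.027  0.0703 0.0203]
peg 132 [-0.0101 -0.1463  0.011 ] h [-0.0442  0.0289  0.0625]
pegtop 22 [ 0.0343 -0.1109  0.0612] [ 0.0279 -0.1176  0.0585] [ 0.0402 -0.1042  0.0649]
lever 195 [-0.11994644 -0.13872149  0.00642598] [ 0.04182022 -0.06006723  0.02923721]
redmark [0.08118172 0.02745348 0.00910379]
```

```bash
cat >> h.py <<'E'
psi=np.radians(-10.45);R=Ro.from_euler('z',psi).as_matrix()@Ro.from_euler('y',-np.radians(35)).as_matrix()
C=np.array([0.58881529,0.03566519,0.08236376])+R@[0.004,0.0265,0]
def loc(P): return (np.asarray(P)-C)@R
def wor(p): return C+R@np.asarray(p)
def toolR(a): # tool z=-n, tool y at in-plane angle a (rad) in local xy
    y=R@[np.cos(a),np.sin(a),0]; z=-R[:,2]; return np.stack([np.cross(y,z),y,z],1)
def cur():
    s=get_state(); return s,s["eef_pos"],Ro.from_euler('xyz',s["ee_rot"]).as_matrix()
def delta(Pt,Rt):
    s,p,Rc=cur(); print("t",s["t"],"q",s["q"].round(2),"F",s["force"].round(1),"w",round(s["width"],4),"tcp loc",loc(p).round(4))
    ya=R.T@Rc[:,1];print(" tool y ang",np.degrees(np.arctan2(ya[1],ya[0])).round(1),"tilt err",np.degrees(np.arccos(np.clip(-Rc[:,2]@R[:,2],-1,1))).round(2))
    rv=Ro.from_matrix(Rt@Rc.T).as_rotvec();print(" shift",(Pt-p).round(4),"rot",rv.round(4))
    return Pt-p,rv
E
python3 - <<'E'
from h import *
print("C",C.round(4))
r=tri(ray("scene",(300,237)),ray("side",(290.2,229.2)));print("pivot",loc(r[0]).round(4),r[1])
r=tri(ray("scene",(343.7,199.5)),ray("side",(295.7,183)));print("pegtop",loc(r[0]).round(4),r[1])
# mask-based peg axis: per-height centre from both clouds
im={};acc=[]
for n,(x0,y0,w,h) in {"scene":(335,190,20,28),"side":(283,176,20,22)}.items():
    i=np.load(f"pics/{n}0im.npy");d=np.load(f"pics/{n}0.npy");L=(cloud(n,d)-C)@R;hsv=cv2.cvtColor(i,cv2.COLOR_BGR2HSV)
    m=((hsv[...,0]<8)|(hsv[...,0]>172))&(hsv[...,1]>110);b=np.zeros_like(m);b[y0:y0+h,x0:x0+w]=1;m&=b
    q=L[m&(L[...,2]>.02)&(L[...,2]<.058)];acc.append(q);print(n,len(q),q.mean(0).round(4))
q=np.vstack(acc);from scipy.optimize import least_squares
f=least_squares(lambda p:np.hypot(*(q[:,:2]-p).T)-.008,[.03,-.14],loss='soft_l1',f_scale=.001);print("peg circ fit",f.x.round(4),f.cost)
print("disc centre check proj",proj("scene",wor([0,0,.019])),proj("side",wor([0,0,.019])))
Pt=wor([0,0,.11]);Rt=toolR(np.radians(149.7));print(Pt);delta(Pt,Rt)
E
```

```text
C [0.5968 0.0611 0.0847]
pivot [-0.0564 -0.0748  0.0116] 0.0006971434376074826
pegtop [ 0.0307 -0.1409  0.0568] 0.0039937246629600034
scene 99 [ 0.0275 -0.1456  0.041 ]
side 54 [ 0.0286 -0.1342  0.0406]
peg circ fit [ 0.0311 -0.1402] 4.6413634405102884e-05
disc centre check proj [[287.6854127  199.88003543]] [[256.22694554 221.57912729]]
[0.53479714 0.07257507 0.17476479]
t 0.15 q [-0.83  0.36  0.01 -0.   -1.22 -0.29] F [ 0.3 -0.2 -0. ] w 0.0875 tcp loc [-0.0574 -0.7123  0.226 ]
 tool y ang 121.0 tilt err 35.05
 shift [ 0.2409  0.6798 -0.0621] rot [-0.2329 -0.5705  0.3958]
```

play_rows --pt "-0.0194 -0.0475 0.033 0.02 0.056 0.03 0.7" --pt "-0.0194 -0.0475 0.033 0.02 0.056 0.03 0.7" --pt "-0.0194 -0.0475 0.033 0.02 0.056 0.0 0.7" --pt "-0.0194 -0.0475 0.033 0.02 0.056 0 0.7" --pt "-0.0194 -0.0475 0.033 0.02 0.056 0 0.7" --pt "-0.0194 -0.0475 0.033 0.02 0.056 0 0.7" --pt "-0.0194 -0.0475 0.033 0.02 0.056 0 0.7" --pt "-0.0194 -0.0475 0.033 0.02 0.056 0 0.7" --pt "-0.0194 -0.0475 0.033 0.02 0.056 0 0.7" --pt "-0.0194 -0.0475 0.033 0.02 0.056 0 0.7" --pt "-0.0194 -0.0475 0.033 0.02 0.056 0 0.7" --pt "0 0 0 0 0 0 0.7" --grip_force 25

```text
t: 1.65
eef_pos: [0.5146, 0.0245, 0.2932]
ee_rot: [-2.638, 0.299, -2.225]
force: [0.6, -0.5, -0.2]
width: 0.0614
```

Run:
```python
from h import *
delta(wor([0,0,.11]),toolR(np.radians(149.7)))
```

```text
t 1.65 q [ 0.64 -0.27 -0.92  0.74 -0.63 -1.91] F [ 0.6 -0.5 -0.2] w 0.0614 tcp loc [ 0.0588 -0.051   0.2134]
 tool y ang 148.3 tilt err 1.9
 shift [ 0.0202  0.0481 -0.1184] rot [-0.0268 -0.0275  0.0143]
```

play_rows --pt "-0.1015 0.0187 0.1474 0.0017 0.004 -0.004 0.7" --pt "-0.1015 0.0187 0.1474 0.0017 0.004 -0.004 0.7" --pt "-0.1015 0.0187 0.1474 0.0017 0.004 -0.004 0.7" --pt "-0.1015 0.0187 0.1474 0.0017 0.004 -0.004 0.7" --pt "-0.1015 0.0187 0.1474 0.0017 0.004 -0.004 0.7" --pt "-0.1015 0.0187 0.1474 0.0017 0.004 -0.004 0.7" --pt "-0.1015 0.0187 0.1474 0.0017 0.004 -0.004 0.7" --pt "-0.1015 0.0187 0.1474 0.0017 0.004 -0.004 0.7" --pt "-0.1015 0.0187 0.1474 0.0017 0.004 -0.004 0.7" --pt "-0.1015 0.0187 0.1474 0.0017 0.004 -0.004 0.7" --pt "-0.1015 0.0187 0.1474 0.0017 0.004 -0.004 0.7" --pt "-0.1015 0.0187 0.1474 0.0017 0.004 -0.004 0.7"

```text
t: 3.15
eef_pos: [0.5368, 0.066, 0.2499]
ee_rot: [3.032, -0.61, -0.065]
force: [1.3, -0.7, 0.4]
width: 0.0617
```

Run:
```python
from h import *
delta(wor([0,0,.14]),toolR(np.radians(149.7-180)))
```

```text
t 3.15 q [ 0.61 -0.15 -1.02  1.07 -0.53 -0.05] F [ 1.3 -0.7  0.4] w 0.0617 tcp loc [ 0.0457 -0.0061  0.1697]
 tool y ang -84.5 tilt err 2.41
 shift [-0.0189  0.0097 -0.0505] rot [-0.5003  0.1182  0.7952]
```

play_rows --pt "-0.083 0.0197 0.1325 -0.003 0.0016 -0.0084 0.7" --pt "-0.083 0.0197 0.1325 -0.003 0.0016 -0.0084 0.7" --pt "-0.083 0.0197 0.1325 -0.003 0.0016 -0.0084 0.7" --pt "-0.083 0.0197 0.1325 -0.003 0.0016 -0.0084 0.7" --pt "-0.083 0.0197 0.1325 -0.003 0.0016 -0.0084 0.7" --pt "-0.083 0.0197 0.1325 -0.003 0.0016 -0.0084 0.7"

```text
t: 3.9
eef_pos: [0.535, 0.0775, 0.2282]
ee_rot: [2.613, -0.244, 0.941]
force: [-0.5, -0.2, 0.6]
width: 0.0618
```

Run:
```python
from h import *
print(get_state()["q"].round(4))
delta(wor([0,0,.11]),toolR(np.radians(149.7-180)))
```

```text
[ 0.6198 -0.1139 -1.0159  1.0462 -0.4973  0.9251]
t 3.9 q [ 0.62 -0.11 -1.02  1.05 -0.5   0.93] F [-0.5 -0.2  0.6] w 0.0618 tcp loc [0.0301 0.0049 0.1542]
 tool y ang -28.9 tilt err 2.59
 shift [-0.0002 -0.0049 -0.0535] rot [ 0.0314 -0.0405 -0.0027]
```

play_rows --pt "0.008 -0.01 0 0 -0.0012 -0.0134 0.7" --pt "0.008 -0.01 0 0 -0.0012 -0.0134 0.7" --pt "0.008 -0.01 0 0 -0.0012 -0.0134 0.7" --pt "0.008 -0.01 0 0 -0.0012 -0.0134 0.7"

```text
t: 4.4
eef_pos: [0.5566, 0.0805, 0.2071]
ee_rot: [2.644, -0.266, 0.915]
force: [-0.5, 0.8, -0.5]
width: 0.0615
```

Run:
```python
from h import *
print(get_state()["q"].round(4))
delta(wor([0,0,.11]),toolR(np.radians(149.7-180)))
```

```text
[ 0.5211 -0.0513 -1.016   1.1509 -0.3954  0.8573]
t 4.4 q [ 0.52 -0.05 -1.02  1.15 -0.4   0.86] F [-0.5  0.8 -0.5] w 0.0615 tcp loc [0.0349 0.0117 0.1251]
 tool y ang -30.8 tilt err 3.06
 shift [-0.0218 -0.0079 -0.0324] rot [-0.0049 -0.0521  0.014 ]
```

Run:
```python
from h import *
s,p,Rc=cur();q=s["q"]
print(q, p, s["ee_rot"])
# orientation model check
data=[([-.8319,.35935,.011046,-.00036,-1.2241,-.28809],[.29385,-.60715,.23664],[3.13996,-.00013,-2.69091]),
(list(q),list(p),list(s["ee_rot"]))]
import itertools
E_=lambda a,t:Ro.from_euler(a,t).as_matrix()
for s3,s4,s5,s6 in itertools.product([1,-1],repeat=4):
    err=[]
    T=None
    for qq,pp,rr in data:
        M=E_('z',qq[0])@E_('y',qq[1])@E_('y',s3*qq[2])@E_('x',s4*qq[3])@E_('y',s5*qq[4])@E_('x',s6*qq[5])
        Rr=E_('xyz',rr)
        A=M.T@Rr
        if T is None:T=A
        else: err.append(np.degrees(Ro.from_matrix(T.T@A).magnitude()))
    print(s3,s4,s5,s6,np.round(err,2), T.round(2).tolist() if err[0]<5 else "")
```

```text
[ 0.52113783 -0.05134799 -1.01604765  1.15093451 -0.39541734  0.85732344] [0.55656003 0.08049168 0.20713992] [ 2.64428652 -0.26623897  0.91514448]
1 1 1 1 [100.4] 
1 1 1 -1 [146.31] 
1 1 -1 1 [142.05] 
1 1 -1 -1 [155.86] 
1 -1 1 1 [114.56] 
1 -1 1 -1 [140.64] 
1 -1 -1 1 [173.26] 
1 -1 -1 -1 [115.67] 
-1 1 1 1 [170.54] 
-1 1 1 -1 [158.28] 
-1 1 -1 1 [106.32] 
-1 1 -1 -1 [131.91] 
-1 -1 1 1 [121.1] 
-1 -1 1 -1 [124.83] 
-1 -1 -1 1 [131.25] 
-1 -1 -1 -1 [0.] [[0.0, 0.0, 1.0], [-1.0, 0.0, 0.0], [-0.0, -1.0, 0.0]]
```

```bash
cat > kin.py <<'E'
from h import *
from scipy.optimize import least_squares
E_=lambda a,t:Ro.from_euler(a,t).as_matrix()
T0=np.array([[0,0,1.],[-1,0,0],[0,-1,0]])
def fk(q,k):
    h,a1,lat,L1,L2,e,Lt=k[:7]; l3=k[7] if len(k)>7 else 0
    A=E_('z',q[0]);B=A@E_('y',q[1]);Cc=B@E_('y',-q[2]);D=Cc@E_('x',-q[3]);F=D@E_('y',-q[4]);G=F@E_('x',-q[5])
    p=A@[a1,lat,h]+B@[0,0,L1]+Cc@[L2,0,e]+D@[0,l3,0]+F@[Lt,0,0]
    return p,G@T0
data=[([-.8319026,.3593521,.0110461,-.00036,-1.2240957,-.2880897],[.29385323,-.60714577,.23663712],1),
([.64,-.27,-.92,.74,-.63,-1.91],[.5146,.0245,.2932],.2),
([.61,-.15,-1.02,1.07,-.53,-.05],[.5368,.066,.2499],.2),
([.6198,-.1139,-1.0159,1.0462,-.4973,.9251],[.535,.0775,.2282],1),
([.52113783,-.05134799,-1.01604765,1.15093451,-.39541734,.85732344],[.55656003,.08049168,.20713992],1)]
E
python3 - <<'E'
from kin import *
for n in (7,8):
    x0=[.35,0,-.19,.35,.4,0,.3,0][:n]
    f=least_squares(lambda k:np.concatenate([w*(fk(q,k)[0]-p) for q,p,w in data]+[.003*(k-x0)]),x0)
    print(f.x.round(4),f.cost)
    for q,p,w in data: print((fk(q,f.x)[0]-p).round(4))
E
```

```text
[-0.2016  0.3727 -0.1876  0.5009  0.0632  0.113   0.1135] 0.0005200057785047469
[0.003  0.0029 0.0019]
[-0.0542  0.0283 -0.055 ]
[-0.0178  0.0065 -0.0241]
[-0.0048  0.0129 -0.0066]
[ 0.0084 -0.0185  0.0078]
[ 2.042e-01  6.000e-04  1.000e-04  5.986e-01  4.649e-01 -2.100e-03
  3.672e-01 -1.919e-01] 1.1652209472398953e-06
[ 0.  0. -0.]
[0.     0.0003 0.0011]
[-0.0022 -0.0033 -0.0016]
[0.0002 0.0002 0.    ]
[-0.0001 -0.      0.    ]
```

```bash
cat >> kin.py <<'E'
K8=np.array([.2042,.0006,.0001,.5986,.4649,-.0021,.3672,-.1919])
lo=np.array([-3.07,-1.43,-1.01,-3.02,-3.04,-3.02]);hi=np.array([3.07,2.12,1.24,1.66,-.01,3.02])
rng=np.random.default_rng(1)
def ik(P,Rt,q0=None,n=12):
    best=None
    def f(q):
        p,r=fk(q,K8);return np.concatenate([(p-P)*5,Ro.from_matrix(Rt@r.T).as_rotvec()])
    seeds=([np.clip(q0,lo+1e-3,hi-1e-3)] if q0 is not None else [])+[rng.uniform(np.maximum(lo,-2.5),np.minimum(hi,2.5)) for _ in range(n)]
    for s in seeds:
        r=least_squares(f,s,bounds=(lo,hi))
        if best is None or r.cost<best.cost-1e-9:best=r
        if best.cost<1e-8:break
    p,r=fk(best.x,K8)
    return best.x,np.linalg.norm(p-P),np.degrees(Ro.from_matrix(Rt@r.T).magnitude())
E
python3 - <<'E'
from kin import *
for fl in (0,180):
  for hh in (.042,.075,.1):
    for b in (59.7,36,12,-12.3):
        q,ep,er=ik(wor([0,0,hh]),toolR(np.radians(b+90+fl)),n=8)
        print(fl,hh,b,q.round(2),"err",ep.round(4),er.round(2))
E
```

```text
0 0.042 59.7 [-0.22  0.11 -0.82 -3.02 -0.01  2.52] err 0.0027 2.36
0 0.042 36 [-0.22  0.11 -0.82 -3.02 -0.01  2.11] err 0.0027 2.36
0 0.042 12 [-0.22  0.11 -0.82 -3.02 -0.01  1.69] err 0.0027 2.36
0 0.042 -12.3 [-0.22  0.11 -0.82 -3.02 -0.01  1.27] err 0.0027 2.36
0 0.075 59.7 [-0.22  0.03 -0.86 -3.02 -0.01  2.52] err 0.0059 4.56
0 0.075 36 [ 0.48  0.05 -1.01  1.14 -0.35 -2.67] err 0.0114 8.14
0 0.075 12 [-0.22  0.03 -0.86 -3.02 -0.01  1.69] err 0.0059 4.56
0 0.075 -12.3 [-0.22  0.03 -0.86 -3.02 -0.01  1.27] err 0.0059 4.56
0 0.1 59.7 [-0.22 -0.03 -0.89 -3.02 -0.01  2.52] err 0.0088 6.46
0 0.1 36 [-0.22 -0.03 -0.89 -3.02 -0.01  2.11] err 0.0088 6.46
0 0.1 12 [-0.22 -0.03 -0.89 -3.02 -0.01  1.69] err 0.0088 6.46
0 0.1 -12.3 [-0.22 -0.03 -0.89 -3.02 -0.01  1.27] err 0.0088 6.46
180 0.042 59.7 [-0.22  0.11 -0.82 -3.02 -0.01 -0.62] err 0.0027 2.36
180 0.042 36 [ 0.36  0.12 -1.01  1.36 -0.29  0.34] err 0.0135 8.98
180 0.042 12 [-0.22  0.11 -0.82 -3.02 -0.01 -1.45] err 0.0027 2.36
180 0.042 -12.3 [ 0.36  0.12 -1.01  1.36 -0.29 -0.51] err 0.0135 8.98
180 0.075 59.7 [-0.22  0.03 -0.86 -3.02 -0.01 -0.62] err 0.0059 4.56
180 0.075 36 [-0.22  0.03 -0.86 -3.02 -0.01 -1.03] err 0.0059 4.56
180 0.075 12 [-0.22  0.03 -0.86 -3.02 -0.01 -1.45] err 0.0059 4.56
180 0.075 -12.3 [-0.22  0.03 -0.86 -3.02 -0.01 -1.87] err 0.0059 4.56
180 0.1 59.7 [-0.22 -0.03 -0.89 -3.02 -0.01 -0.62] err 0.0088 6.46
180 0.1 36 [-0.22 -0.03 -0.89 -3.02 -0.01 -1.03] err 0.0088 6.46
180 0.1 12 [-0.22 -0.03 -0.89 -3.02 -0.01 -1.45] err 0.0088 6.46
180 0.1 -12.3 [-0.22 -0.03 -0.89 -3.02 -0.01 -1.87] err 0.0088 6.46
```

```bash
cat >> kin.py <<'E'
def toolRt(phi,th,fl=0):
    # bar dir phi(deg local), tool back axis leans th deg toward bar dir u(phi)
    ph=np.radians(phi);t=np.radians(th);u=R@[np.cos(ph),np.sin(ph),0];n=R[:,2];b=np.cos(t)*n+np.sin(t)*u
    y=R@[-np.sin(ph),np.cos(ph),0]*(-1 if fl else 1);z=-b
    return np.stack([np.cross(y,z),y,z],1)
def tcpg(phi,th,hh=.05,c=(0,0)): # TCP so the grasp point (8mm behind TCP) is at height hh on axis
    z=toolRt(phi,th)[:,2]; return wor([c[0],c[1],hh])+.008*z
Q0=np.array([.52,-.05,-1.0,1.15,-.4,.86])
E
python3 - <<'E'
from kin import *
for fl in (0,1):
  for th in (10,15,20,25,30,35):
    for b in (59.7,36,12,-12.3):
        q,ep,er=ik(tcpg(b,th),toolRt(b,th,fl),Q0,n=3)
        q2,ep2,er2=ik(tcpg(b,th,.1),toolRt(b,th,fl),q,n=2)
        print(fl,th,b,q.round(2),"err",ep.round(4),er.round(2),"| up",ep2.round(4),er2.round(1),q2.round(2))
E
```

```text
0 10 59.7 [ 0.46  0.16 -1.01  1.34 -0.43 -2.47] err 0.0037 2.34 | up 0.0017 1.2 [ 0.6   0.05 -1.01  1.11 -0.52 -2.35]
0 10 36 [ 0.42  0.14 -1.01  1.29 -0.36 -2.8 ] err 0.0014 0.96 | up 0.0 0.0 [ 0.58  0.04 -1.    1.02 -0.47 -2.65]
0 10 12 [ 0.44  0.13 -0.98  1.09 -0.3  -3.02] err 0.0018 1.69 | up 0.0 0.0 [ 0.57  0.02 -0.98  0.91 -0.41 -2.94]
0 10 -12.3 [ 0.35  0.11 -1.01  1.19 -0.19  2.82] err 0.002 1.59 | up 0.0 0.0 [ 0.52  0.   -1.    0.91 -0.32  2.97]
0 15 59.7 [ 0.53  0.18 -0.99  1.23 -0.51 -2.44] err 0.0 0.0 | up 0.0 0.0 [ 0.67  0.09 -0.96  0.97 -0.63 -2.29]
0 15 36 [ 0.55  0.17 -0.92  0.96 -0.47 -2.59] err 0.0 0.0 | up 0.0 0.0 [ 0.67  0.08 -0.89  0.76 -0.6  -2.48]
0 15 12 [ 0.54  0.15 -0.88  0.76 -0.4  -2.79] err 0.0 0.0 | up 0.0 0.0 [ 0.63  0.06 -0.84  0.6  -0.54 -2.69]
0 15 -12.3 [ 0.51  0.13 -0.87  0.61 -0.31 -3.02] err 0.0003 0.3 | up 0.0 0.0 [ 0.59  0.03 -0.84  0.49 -0.45 -2.96]
0 20 59.7 [ 0.63  0.22 -0.9   0.99 -0.63 -2.3 ] err 0.0 0.0 | up 0.0 0.0 [ 0.73  0.13 -0.87  0.83 -0.74 -2.21]
0 20 36 [ 0.62  0.21 -0.8   0.7  -0.6  -2.41] err 0.0 0.0 | up 0.0 0.0 [ 0.69  0.12 -0
[... 3529 characters left out ...]
 [ 0.69  0.22 -0.59  0.4  -0.93  0.96]
1 30 12 [ 0.55  0.27 -0.5   0.2  -0.8   0.88] err 0.0 0.0 | up 0.0 0.0 [ 0.59  0.19 -0.5   0.18 -0.89  0.86]
1 30 -12.3 [ 0.44  0.24 -0.45 -0.05 -0.74  0.8 ] err 0.0 0.0 | up 0.0 0.0 [ 0.47  0.15 -0.47 -0.04 -0.82  0.76]
1 35 59.7 [ 0.73  0.37 -0.65  0.64 -0.95  1.05] err 0.0 0.0 | up 0.0 0.0 [ 0.78  0.29 -0.64  0.58 -1.04  1.08]
1 35 36 [ 0.64  0.35 -0.5   0.37 -0.95  1.02] err 0.0 0.0 | up 0.0 0.0 [ 0.68  0.27 -0.5   0.34 -1.04  1.02]
1 35 12 [ 0.52  0.32 -0.4   0.12 -0.92  0.96] err 0.0 0.0 | up 0.0 0.0 [ 0.56  0.23 -0.41  0.11 -1.    0.94]
1 35 -12.3 [ 0.39  0.28 -0.36 -0.13 -0.86  0.9 ] err 0.0 0.0 | up 0.0 0.0 [ 0.42  0.19 -0.37 -0.12 -0.93  0.86]
```

Run:
```python
from kin import *
delta(tcpg(59.7,20,.105),toolRt(59.7,20,1))
```

```text
t 4.4 q [ 0.52 -0.05 -1.02  1.15 -0.4   0.86] F [-0.5  0.8 -0.5] w 0.0615 tcp loc [0.0349 0.0117 0.1251]
 tool y ang -30.8 tilt err 3.06
 shift [-0.0162 -0.0113 -0.0434] rot [-0.2183  0.168  -0.1528]
```

play_rows --pt "-0.0728 0.056 -0.0509 -0.0054 -0.0038 0 0.7" --pt "-0.0728 0.056 -0.0509 -0.0054 -0.0038 0 0.7" --pt "-0.0728 0.056 -0.0509 -0.0054 -0.0038 -0.01 0.7" --pt "0 0 0 0 0 -0.016 0.7" --pt "0 0 0 0 0 -0.016 0.7"

```text
t: 5.03
eef_pos: [0.5419, 0.0665, 0.1625]
ee_rot: [2.623, 0.011, 0.751]
force: [-1.1, -0.8, -0.0]
width: 0.0614
```

Run:
```python
from kin import *
delta(tcpg(59.7,20,.105),toolRt(59.7,20,1))
im,d=grab_frame("side");cv2.imwrite("pics/side1.png",cv2.resize(im[100:300,150:400],None,fx=3,fy=3))
im,d=grab_frame("wrist");cv2.imwrite("pics/wrist1.png",im)
```

```text
t 5.025 q [ 0.74  0.13 -0.87  0.81 -0.76  0.94] F [-1.1 -0.8 -0. ] w 0.0614 tcp loc [-0.0004 -0.0047  0.0954]
 tool y ang -30.8 tilt err 20.5
 shift [-0.0015  0.0026  0.0012] rot [ 0.0025 -0.0014  0.0129]
```

View pics/side1.png

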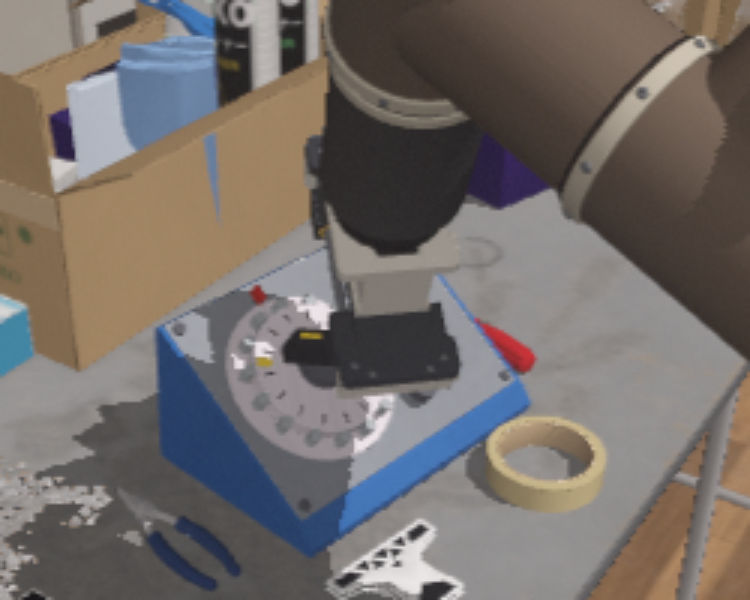

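View pics/wrist1.png

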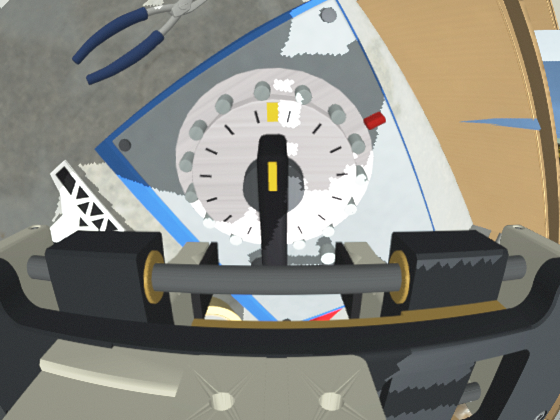

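Run:
```python
from kin import *
delta(tcpg(59.7,20,.051),toolRt(59.7,20,1))
```

```text
t 5.125 q [ 0.74  0.13 -0.87  0.81 -0.76  0.94] F [-0.5 -1.  -0.4] w 0.0614 tcp loc [-0.0015 -0.0064  0.0951]
 tool y ang -30.8 tilt err 20.7
 shift [ 0.0299 -0.0014 -0.0422] rot [ 0.005  -0.0039  0.0138]
```

play_rows --pt "0.0012 -0.001 0.0035 0.0075 0.001 -0.0106 0.7" --pt "0.0012 -0.001 0.0035 0.0075 0 -0.0106 0.7" --pt "0.0012 -0.001 0.0035 0.0075 -0.001 -0.0106 0.7" --pt "0.0012 -0.001 0.0035 0.0075 -0.001 -0.0106 0.7" --pt "0 0 0 0 0 0 0.7"

```text
t: 5.75
eef_pos: [0.5709, 0.0615, 0.1187]
ee_rot: [2.626, 0.002, 0.764]
force: [-0.4, -0.2, 0.3]
width: 0.0612
```

Run:
```python
from kin import *
delta(tcpg(59.7,20,.051),toolRt(59.7,20,1))
```

```text
t 5.75 q [ 0.62  0.22 -0.91  1.   -0.62  0.83] F [-0.4 -0.2  0.3] w 0.0612 tcp loc [-0.0014 -0.0044  0.0425]
 tool y ang -30.5 tilt err 19.7
 shift [-0.0002  0.0021  0.0008] rot [-0.0061  0.0029  0.0004]
```

Aligned within 2 mm; close.

play_rows --pt "0 0 0 0 0.002 0.0008 0" --pt "0 0 0 0 0 0 0" --pt "0 0 0 0 0 0 0" --pt "0 0 0 0 0 0 0" --grip_force 25

```text
t: 6.25
eef_pos: [0.5708, 0.0638, 0.1214]
ee_rot: [2.626, -0.001, 0.764]
force: [-0.2, 0.3, 0.7]
width: 0.027
```

Run:
```python
from kin import *
delta(tcpg(59.7,20,.051),toolRt(59.7,20,1));print(get_state()["moment"])
for p in range(56,-16,-8):
    print(p,tcpg(p,20,.051).round(4), (tcpg(p-8,20,.051)-tcpg(p,20,.051)).round(4))
print((-R[:,2]*np.radians(8)).round(4))
```

```text
t 6.25 q [ 0.63  0.21 -0.9   0.99 -0.63  0.84] F [-0.2  0.3  0.7] w 0.027 tcp loc [-0.0003 -0.0021  0.0451]
 tool y ang -30.6 tilt err 19.53
 shift [-0.     -0.0002 -0.0019] rot [-0.0082  0.0054  0.0002]
[ 0.86929295  1.3008132  -0.10041506]
56 [0.5707 0.0637 0.1194] [-0.0002  0.0003 -0.0002]
48 [0.5705 0.0639 0.1192] [-0.0002  0.0003 -0.0002]
40 [0.5703 0.0642 0.1191] [-0.0001  0.0003 -0.0001]
32 [0.5702 0.0646 0.1189] [-0.0001  0.0004 -0.0001]
24 [0.5701 0.0649 0.1188] [-0.      0.0004 -0.0001]
16 [0.5701 0.0653 0.1188] [ 0.      0.0004 -0.    ]
8 [0.5701 0.0657 0.1187] [ 0.      0.0004 -0.    ]
0 [0.5701 0.0661 0.1187] [0.0001 0.0004 0.    ]
-8 [0.5702 0.0664 0.1187] [0.0001 0.0004 0.    ]
[ 0.0788 -0.0145 -0.1144]
```

play_rows --pt "-0.004 0.003 0 0 0 -0.001 0" --pt "0 0 0 0 0 0 0" --pt "0 0 0 0 0 0 0" --pt "0 0 0 0 0 0 0"

```text
t: 6.75
eef_pos: [0.5703, 0.0646, 0.1204]
ee_rot: [2.625, 0.004, 0.766]
force: [-1.2, 0.2, 1.7]
width: 0.0161
```

Run:
```python
from kin import *
delta(tcpg(59.7,20,.051),toolRt(59.7,20,1));print(get_state()["moment"])
```

```text
t 6.75 q [ 0.63  0.22 -0.9   0.98 -0.63  0.84] F [-1.2  0.2  1.7] w 0.0161 tcp loc [-0.0014 -0.0014  0.0446]
 tool y ang -30.4 tilt err 19.75
 shift [ 0.0005 -0.001  -0.001 ] rot [-0.004   0.002  -0.0016]
[ 0.805413    1.35675333 -0.11454433]
```

play_rows --pt "0.0739 -0.0136 -0.1073 -0.0002 0.0003 -0.0002 0" --pt "0.0739 -0.0136 -0.1073 -0.0002 0.0003 -0.0002 0" --pt "0.0739 -0.0136 -0.1073 -0.0001 0.0003 -0.0001 0" --pt "0.0739 -0.0136 -0.1073 -0.0001 0.0003 -0.0001 0" --pt "0.0739 -0.0136 -0.1073 0 0.0004 0 0"

```text
t: 7.38
eef_pos: [0.5696, 0.066, 0.1198]
ee_rot: [2.929, -0.228, 0.172]
force: [0.4, -2.7, -0.8]
width: 0.016
```

Run:
```python
from kin import *
delta(tcpg(-12.3,20,.051),toolRt(-12.3,20,1));print(get_state()["moment"])
```

```text
t 7.375 q [ 0.6   0.19 -0.76  0.55 -0.57  0.65] F [ 0.4 -2.7 -0.8] w 0.016 tcp loc [-0.0025 -0.0001  0.0447]
 tool y ang -69.0 tilt err 19.83
 shift [ 0.0006  0.0006 -0.0011] rot [ 0.3284 -0.0576 -0.4768]
[-0.28869004  0.67131248 -0.16615928]
```

play_rows --pt "0.0821 -0.0144 -0.1192 0.0002 0.0002 -0.0003 0" --pt "0.0821 -0.0144 -0.1192 0.0002 0.0002 -0.0003 0" --pt "0.0821 -0.0144 -0.1192 0.0001 0.0001 -0.0003 0" --pt "0.0821 -0.0144 -0.1192 0.0001 0.0001 -0.0002 0" --pt "0 0 0 0 0 0 0"

```text
t: 8.0
eef_pos: [0.5699, 0.0674, 0.1198]
ee_rot: [-3.002, -0.246, -0.41]
force: [-2.6, 3.6, -0.8]
width: 0.0156
```

Run:
```python
from kin import *
delta(tcpg(-12.3,20,.051),toolRt(-12.3,20,1));print(get_state()["moment"])
```

```text
t 8.0 q [ 0.52  0.16 -0.7   0.25 -0.46  0.44] F [-2.6  3.6 -0.8] w 0.0156 tcp loc [-0.0025  0.0013  0.0447]
 tool y ang -103.5 tilt err 20.01
 shift [ 0.0004 -0.0008 -0.0011] rot [-0.0126  0.0025  0.0165]
[0.98265493 1.77627961 0.3845124 ]
```

Turned 73° (bar at −13.5°, aim −12.3°). Correct slightly, open, and rise.

play_rows --pt "-0.0126 0.0025 0.0165 0.0004 -0.0008 -0.0005 0" --pt "0 0 0 0 0 0 0" --pt "0 0 0 0 0 0 0.6" --pt "0 0 0 0 0 0 0.6" --pt "0 0 0 0 0 0 0.6" --pt "0 0 0 0 0 0 0.6" --pt "0 0 0 0 0 0 0.6"

```text
t: 8.88
eef_pos: [0.5701, 0.0673, 0.1196]
ee_rot: [-3.023, -0.25, -0.377]
force: [-0.1, 0.5, -0.1]
width: 0.0521
```

Run:
```python
from kin import *
delta(tcpg(-12.3,20,.12),toolRt(-12.3,20,1))
```

```text
t 8.875 q [ 0.53  0.16 -0.7   0.27 -0.47  0.46] F [-0.1  0.5 -0.1] w 0.0521 tcp loc [-0.0024  0.0012  0.0443]
 tool y ang -101.5 tilt err 20.01
 shift [-0.0388  0.0065  0.0557] rot [ 0.0074 -0.0014 -0.0117]
```

play_rows --pt "0 0 0 -0.0097 0.0016 0.014 0.6" --pt "0 0 0 -0.0097 0.0016 0.014 0.6" --pt "0 0 0 -0.0097 0.0016 0.014 0.6" --pt "0 0 0 -0.0097 0.0016 0.014 0.6" --pt "0 0 0 0 0 0 0.6"

```text
t: 9.5
eef_pos: [0.5281, 0.0734, 0.1799]
ee_rot: [-3.022, -0.251, -0.377]
force: [0.7, -0.3, 0.3]
width: 0.052
```

Run:
```python
from kin import *
im,d=grab_frame("side");cv2.imwrite("pics/side2.png",cv2.resize(im[100:300,150:400],None,fx=3,fy=3))
L=(cloud("side",d)-C)@R;hsv=cv2.cvtColor(im,cv2.COLOR_BGR2HSV)
yel=(abs(hsv[...,0].astype(int)-25)<7)&(hsv[...,1]>120)&(np.hypot(L[...,0],L[...,1])<.06)&(L[...,2]>.01)&(L[...,2]<.07)
for v,u in zip(*np.where(yel)): print(u,v,L[v,u].round(4),np.degrees(np.arctan2(L[v,u,1],L[v,u,0])).round(1))
st=get_state();print(st["eef_pos"],st["ee_rot"],st["force"])
im,d=grab_frame("wrist");cv2.imwrite("pics/wrist2.png",im)
```

```text
247 202 [ 0.052  -0.0106  0.0206] -11.6
248 202 [ 0.0511 -0.0136  0.0198] -14.9
247 203 [ 0.0496 -0.0084  0.0213] -9.6
248 203 [ 0.0484 -0.0106  0.0216] -12.3
248 204 [ 0.0467 -0.0101  0.0199] -12.2
249 204 [ 0.0452 -0.0114  0.0214] -14.1
248 205 [ 0.0445 -0.0083  0.0199] -10.6
249 205 [ 0.0432 -0.0101  0.0208] -13.1
250 205 [ 0.0381 -0.0008  0.0366] -1.1
249 206 [ 0.0411 -0.0088  0.0202] -12.0
250 206 [0.0362 0.0002 0.0356] 0.3
[0.52811525 0.07323256 0.17922327] [-3.02282616 -0.249954   -0.37751301] [ 0.60480224 -0.32993735 -0.13355094]
```

View pics/side2.png

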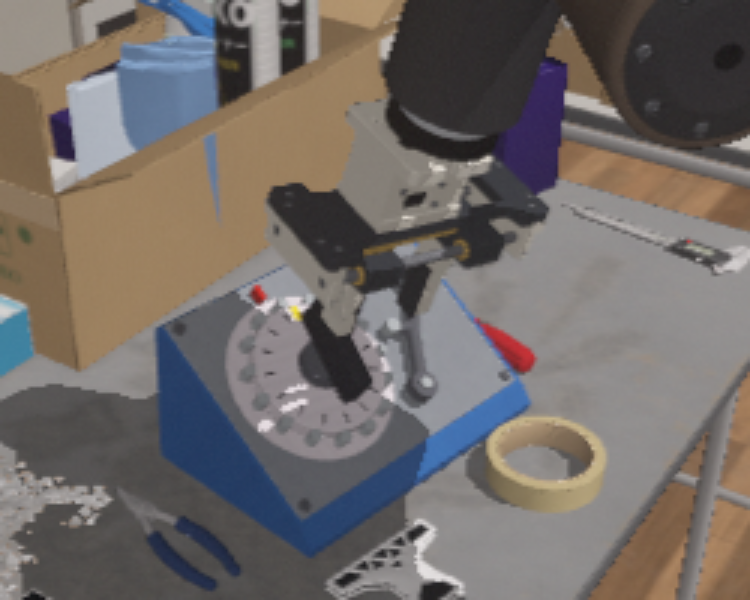

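View pics/wrist2.png

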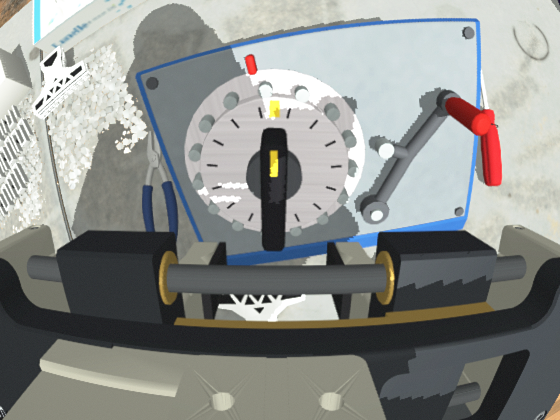

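Run:
```python
from kin import *
T=toolRt(-12.3,20,1)
for c in ((.031,-.140),(.0486,-.0998)):
    for h in (.1,.044):
        print(c,h,ik(tcpg(-12.3,20,h,c),T,get_state()["q"],n=0))
delta(tcpg(-12.3,20,.1,(.031,-.140)),T)
```

```text
(0.031, -0.14) 0.1 (array([ 0.26273309,  0.04729173, -0.60734505,  0.0808649 , -0.64320071,
        0.87540541]), np.float64(1.9279638981753172e-16), np.float64(4.708894808091811e-14))
(0.031, -0.14) 0.044 (array([ 0.23124529,  0.15941776, -0.60194162,  0.07834708, -0.53491441,
        0.90305633]), np.float64(2.0744391694476944e-15), np.float64(6.351007159214576e-13))
(0.0486, -0.0998) 0.1 (array([ 0.33145639,  0.06487902, -0.57282306,  0.1086375 , -0.66526074,
        0.78826844]), np.float64(1.249000902703301e-16), np.float64(9.097379244217964e-15))
(0.0486, -0.0998) 0.044 (array([ 0.29679166,  0.17240984, -0.56861379,  0.10878509, -0.55964964,
        0.81503389]), np.float64(6.546139416680338e-16), np.float64(4.991865442286399e-13))
t 9.6 q [ 0.6   0.02 -0.69  0.23 -0.63  0.44] F [ 0.5  0.  -0.2] w 0.0529 tcp loc [-0.0033 -0.0008  0.1169]
 tool y ang -101.5 tilt err 20.07
 shift [ 0.0141 -0.1436 -0.0018] rot [ 0.0079 -0.0029 -0.0108]
```

play_rows --pt "0.002 -0.0007 -0.0027 0.0028 -0.0287 0 0.7" --pt "0.002 -0.0007 -0.0027 0.0028 -0.0287 0 0.7" --pt "0.002 -0.0007 -0.0027 0.0028 -0.0287 0 0.7" --pt "0.002 -0.0007 -0.0027 0.0028 -0.0287 0 0.7" --pt "0 0 0 0.0028 -0.0287 0 0.7" --pt "0 0 0 0 0 0 0.7"

```text
t: 10.35
eef_pos: [0.5416, -0.0753, 0.1741]
ee_rot: [-3.019, -0.244, -0.389]
force: [-0.2, -0.6, -0.5]
width: 0.0613
```

Run:
```python
from kin import *
im,d=grab_frame("wrist");cv2.imwrite("pics/wrist3.png",im)
delta(tcpg(-12.3,20,.044,(.031,-.140)),toolRt(-12.3,20,1))
im,d=grab_frame("scene");cv2.imwrite("pics/scene3.png",cv2.resize(im[100:300,200:450],None,fx=3,fy=3))
```

```text
t 10.4 q [ 0.25  0.05 -0.6   0.08 -0.65  0.89] F [-0.2  0.4 -0.2] w 0.0613 tcp loc [ 0.0269 -0.1437  0.0903]
 tool y ang -102.2 tilt err 20.31
 shift [ 0.0323 -0.0016 -0.0432] rot [ 0.0017 -0.0064 -0.0006]
```

View pics/wrist3.png

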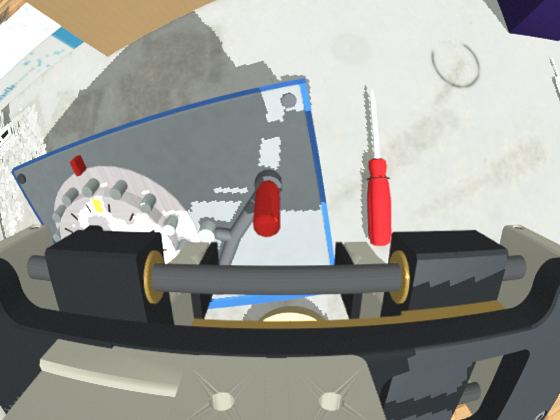

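View pics/scene3.png

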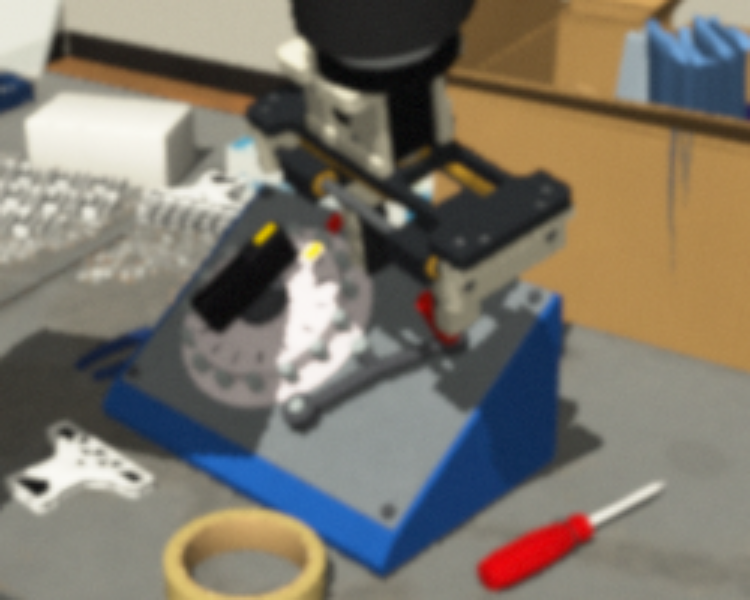

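play_rows --pt "0 -0.001 0 0.008 0.001 -0.0106 0.7" --pt "0 -0.001 0 0.008 0.0005 -0.0106 0.7" --pt "0 -0.001 0 0.008 0 -0.0106 0.7" --pt "0 -0.001 0 0.008 0 -0.0106 0.7" --pt "0 0 0 0 0 0 0.7"

```text
t: 11.08
eef_pos: [0.5755, -0.0705, 0.127]
ee_rot: [-3.019, -0.246, -0.385]
force: [-0.6, 0.1, 0.3]
width: 0.0613
```

Run:
```python
from kin import *
delta(tcpg(-12.3,20,.044,(.031,-.140)),toolRt(-12.3,20,1))
```

```text
t 11.075 q [ 0.24  0.17 -0.61  0.09 -0.53  0.89] F [-0.6  0.1  0.3] w 0.0613 tcp loc [ 0.0267 -0.1333  0.0331]
 tool y ang -102.0 tilt err 20.22
 shift [-0.0017 -0.0059  0.0037] rot [ 0.0023 -0.0043 -0.0046]
```

Adjust y and close.

play_rows --pt "0 -0.002 0 -0.0017 -0.0059 0.0037 0.7" --pt "0 0 0 0 0 0 0" --pt "0 0 0 0 0 0 0" --pt "0 0 0 0 0 0 0" --pt "0 0 0 0 0 0 0" --pt "0 0 0 0 0 0 0" --pt "0 0 0 0 0 0 0" --pt "0 0 0 0 0 0 0" --grip_force 15

```text
t: 12.08
eef_pos: [0.5738, -0.0769, 0.1325]
ee_rot: [-3.017, -0.25, -0.385]
force: [-0.2, -0.4, 0.4]
width: 0.0153
```

Run:
```python
from kin import *
s,p,Rc=cur();g=loc(p-.008*Rc[:,2]);print("grasp pt",g.round(4))
pv=np.array([-.0564,-.0748]);v=g[:2]-pv;print("r",np.hypot(*v),"ang",np.degrees(np.arctan2(v[1],v[0]))+13.39)
delta(tcpg(-12.3,20,.044,(.0486,-.0998)),toolRt(-12.3,20,1))
```

```text
grasp pt [ 0.0321 -0.1405  0.0454]
r 0.11017009696731293 ang -23.197046734292528
t 12.075 q [ 0.23  0.16 -0.6   0.08 -0.54  0.91] F [-0.2 -0.4  0.4] w 0.0153 tcp loc [ 0.0294 -0.1399  0.0379]
 tool y ang -102.0 tilt err 19.99
 shift [0.0215 0.0374 0.0084] rot [ 0.0019  0.0001 -0.0045]
```

Run:
```python
from kin import *
pv=np.array([-.0564,-.0748]);a=np.radians(np.linspace(-36.7,-13.0,9));P=np.stack([.108*np.cos(a),.108*np.sin(a),0*a],1)@R.T
print(np.diff(P,axis=0).round(4))
```

```text
[[0.0034 0.004  0.0018]
 [0.0033 0.0042 0.0017]
 [0.0031 0.0044 0.0016]
 [0.0029 0.0046 0.0014]
 [0.0027 0.0047 0.0013]
 [0.0025 0.0049 0.0011]
 [0.0023 0.005  0.001 ]
 [0.0021 0.0051 0.0008]]
```

play_rows --pt "0 0 0 0.0034 0.004 0.0018 0" --pt "0 0 0 0.0033 0.0042 0.0017 0" --pt "0 0 0 0.0031 0.0044 0.0016 0" --pt "0 0 0 0.0029 0.0046 0.0014 0" --pt "0 0 0 0.0027 0.0047 0.0013 0"

```text
t: 12.7
eef_pos: [0.5908, -0.0555, 0.1416]
ee_rot: [-3.019, -0.251, -0.385]
force: [1.5, -3.9, 0.5]
width: 0.0155
```

```bash
cat >> kin.py <<'E'
def lev():
    s,p,Rc=cur();g=loc(p-.008*Rc[:,2]);pv=np.array([-.0564,-.0748]);v=g[:2]-pv
    print("grasp",g.round(4),"r",np.hypot(*v).round(4),"lever rad",(-(np.arctan2(v[1],v[0]))-.2337).round(3),"F loc",(R.T@s["force"]).round(1),"w",s["width"])
E
python3 - <<'E'
from kin import *
lev();delta(tcpg(-12.3,20,.044,(.0486,-.0998)),toolRt(-12.3,20,1))
E
```

```text
grasp [ 0.0478 -0.1164  0.0454] r 0.1122 lever rad 0.146 F loc [ 2.1 -3.5 -0.8] w 0.015548727220991687
t 12.7 q [ 0.27  0.17 -0.57  0.1  -0.56  0.86] F [ 1.5 -3.9  0.5] w 0.0155 tcp loc [ 0.0451 -0.1158  0.0379]
 tool y ang -101.9 tilt err 19.92
 shift [ 0.0044  0.016  -0.0007] rot [ 0.0046  0.0005 -0.0047]
```

play_rows --pt "0 0 0 0.002 0.005 0.0008 0" --pt "0 0 0 0.0018 0.005 0.0006 0" --pt "0 0 0 0.0016 0.005 0.0004 0" --pt "0 0 0 0.001 0.003 0 0"

```text
t: 13.2
eef_pos: [0.5973, -0.0388, 0.144]
ee_rot: [-3.024, -0.251, -0.384]
force: [2.4, -35.2, 5.4]
width: 0.0156
```

Run:
```python
from kin import *
lev()
for n in("scene","side"):
    im,d=grab_frame(n);cv2.imwrite(f"pics/{n}4.png",cv2.resize(im[100:300,200:450] if n=="scene" else im[150:300,180:350],None,fx=3 if n=="scene" else 4,fy=3 if n=="scene" else 4))
```

```text
grasp [ 0.0519 -0.0987  0.0455] r 0.111 lever rad -0.017 F loc [ 10.2 -34.2  -0.6] w 0.015640641742478686
```

View pics/scene4.png

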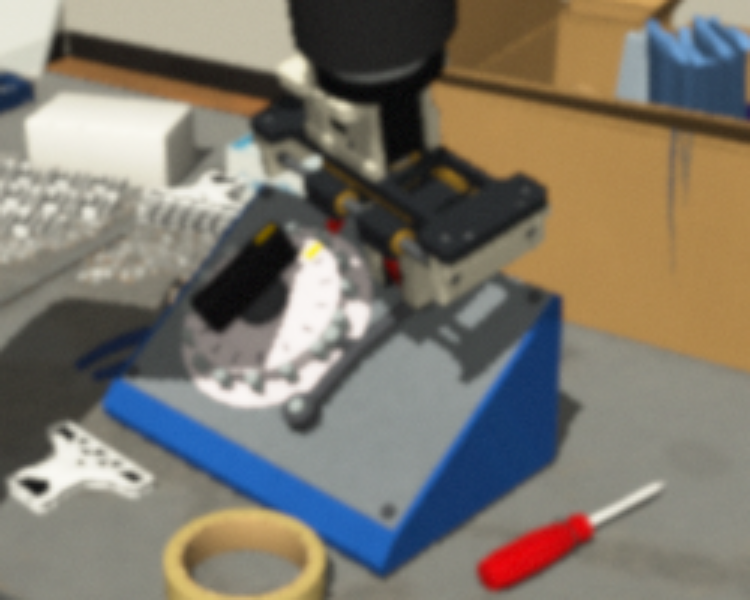

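View pics/side4.png

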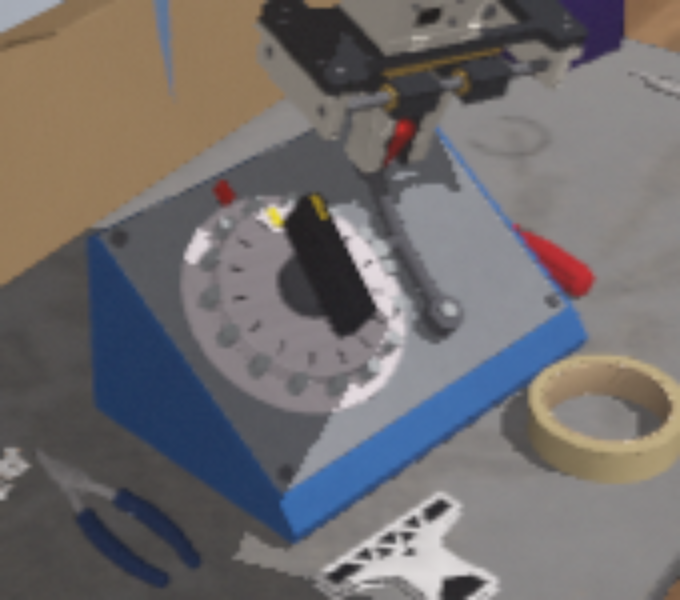

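play_rows --pt "0 0 0 0 0 0 0" --pt "0 0 0 0 0 0 0.6" --pt "0 0 0 0 0 0 0.6" --pt "0 0 0 0 0 0 0.6" --pt "0 0 0 0 0 0 0.6" --pt "0 0 0 0 0 0 0.6"

```text
t: 14.05
eef_pos: [0.5965, -0.038, 0.1432]
ee_rot: [-3.023, -0.249, -0.385]
force: [0.6, 0.1, -0.2]
width: 0.052
```

Run:
```python
from kin import *
lev()
```

```text
grasp [ 0.0507 -0.0981  0.0454] r 0.1096 lever rad -0.019 F loc [ 0.4  0.2 -0.5] w 0.05197435149520508
```

Free of the peg. Retract along the face normal, then up and away.

play_rows --pt "0 0 0 -0.0113 0.0021 0.0164 0.6" --pt "0 0 0 -0.0113 0.0021 0.0164 0.6" --pt "0 0 0 -0.0113 0.0021 0.0164 0.6" --pt "0 0 0 -0.0113 0.0021 0.0164 0.6" --pt "0 0 0 0 -0.05 0.02 0.6" --pt "0 0 0 0 -0.06 0.02 0.6" --pt "0 0 0 0 -0.06 0.02 0.6" --pt "0 0 0 0 -0.06 0.01 0.6" --pt "0 0 0 -0.02 -0.06 0 0.6" --pt "0 0 0 -0.02 -0.06 0 0.6" --pt "0 0 0 0 0 0 0.6"

```text
t: 15.42
eef_pos: [0.5092, -0.3827, 0.2834]
ee_rot: [-3.024, -0.253, -0.378]
force: [-0.4, -0.2, -0.0]
width: 0.0526
```

Run:
```python
from kin import *
lev()
for n,(x0,y0,w,h,s) in {"scene":(220,140,190,150,4),"side":(180,150,170,150,4)}.items():
    im,d=grab_frame(n);cv2.imwrite(f"pics/{n}5.png",cv2.resize(im[y0:y0+h,x0:x0+w],None,fx=s,fy=s))
    L=(cloud(n,d)-C)@R;hsv=cv2.cvtColor(im,cv2.COLOR_BGR2HSV);H=hsv[...,0].astype(int)
    yel=(abs(H-25)<7)&(hsv[...,1]>120)&(np.hypot(L[...,0],L[...,1])<.07)&(abs(L[...,2]-.02)<.005)
    m=L[yel].mean(0);print(n,"mark",m.round(4),np.degrees(np.arctan2(m[1],m[0])).round(1))
    pg=((H<8)|(H>172))&(hsv[...,1]>110)&(abs(L[...,0]-.05)<.03)&(abs(L[...,1]+.1)<.04)&(L[...,2]>.02)&(L[...,2]<.058)
    q=L[pg][:,:2];f=least_squares(lambda p:np.hypot(*(q-p).T)-.008,[.05,-.1],loss='soft_l1',f_scale=.001).x
    v=f-[-.0564,-.0748];print("peg",len(q),f.round(4),np.hypot(*v).round(4),"lever",(-np.arctan2(v[1],v[0])-.2337).round(3))
```

```text
grasp [ 0.112  -0.4529  0.1736] r 0.4139 lever rad 0.918 F loc [-0.3 -0.3  0.2] w 0.052609288485277135
scene mark [ 0.0465 -0.0104  0.0198] -12.6
peg 102 [ 0.0499 -0.0999] 0.1092 lever -0.002
side mark [ 0.0477 -0.011   0.0203] -13.0
peg 54 [ 0.0494 -0.1006] 0.1089 lever 0.006
```

View pics/scene5.png

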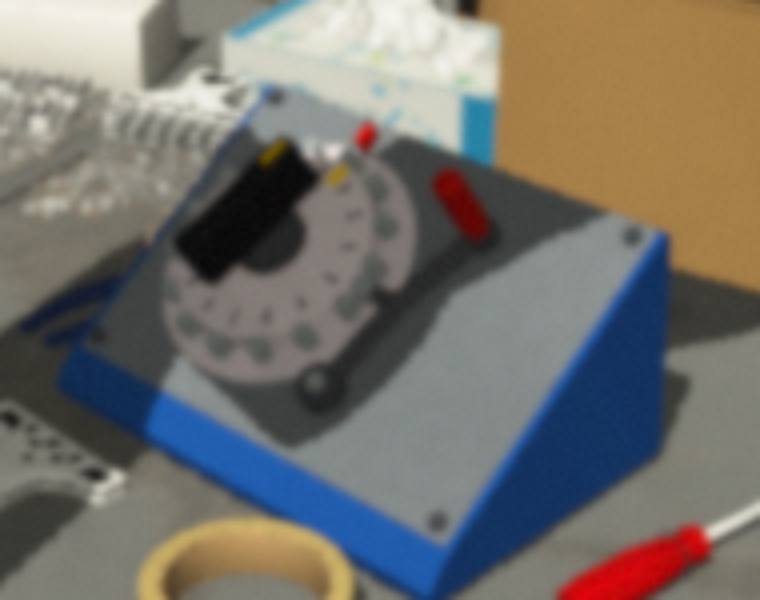

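View pics/side5.png

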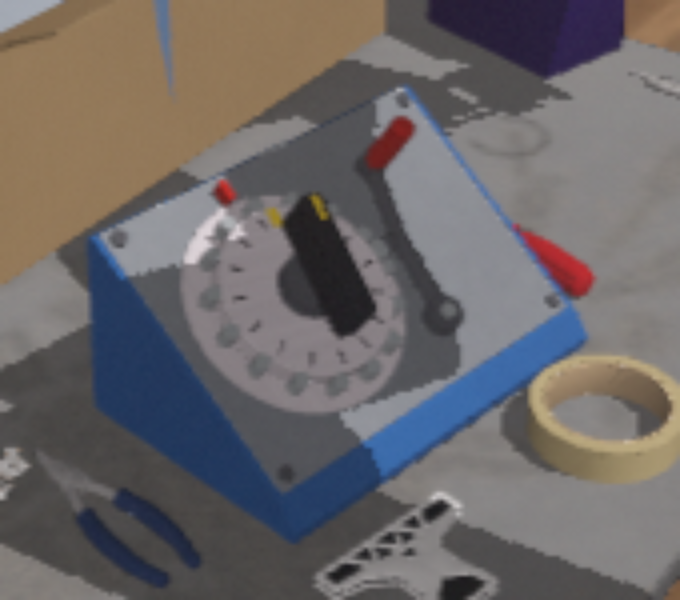

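All is as required: the mark is at −12.6°, three clicks from 59.7°, the lever is home and the bystanders are in place.

```bash
python3 -c "
from station import *
print(job_done())"
```

```text
the job is handed in; nothing more can be done
None
```

The disc is turned three clicks clockwise and the lock lever is swung home. The job was handed in at about 15.5 s of the 48 s allowed.

- **Disc:** The yellow mark went from about 59.7° to −12.6° (scene camera) or −13.0° (side camera), against −12.3° expected. That is about 57 mm in a straight line from its start, inside the 51.5 to 60.5 mm band.
- **Lever:** Peg fits in the two cameras put the lever at −0.002 and +0.006 rad. In both views it sits home, close against the disc's teeth. It met its stop with about 35 N on the wrist, which I relaxed before opening the jaws.
- **Bystanders and arm:** I saw no shift in the pliers, screwdriver, truss plate or tape roll, but I judged that by eye and did not measure it. The gripper was well clear and reading no contact force when I handed in.

Two things did not go as planned:

- **Approach:** The arm could not reach the bar square to the face, because joint 3 ran into its limit. I gripped the bar and peg with the tool leaning 20° along the bar instead, and both grips held.
- **Pivot position:** During the swing the peg's radius from my measured pivot read 110 to 112 mm against the 108 mm given, so that pivot is off by 2 to 3 mm.

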